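# Trip-test the latching limit switches

## Task

Check every limit switch that hangs on the rack: lift it up off its hook, stand it in the pocket of the test nest and there push the arm sideways until it trips and stays over. Then stand the tested switch upright in a bay of the grey tray, arm still over; a switch must not be tripped anywhere but in the nest.

Things in the scene. Friction and masses are not known exactly. Their poses are not given: they have to be found in the camera images.
- rack: Fixed hanging rack, 110 x 429 x 112 mm: two level steel tubes (along the rack's y) on two end posts, with three upturned hooks on the upper tube that reach toward the rack's -x. Origin: centre of the underside; x, y level, z up. Rack, nest and tray stand on a 9 mm plywood board.
- nest_seat (a point): Centre of the pocket floor in the test nest, 12 mm above the nest's underside; its axes are the nest's: z up. The pocket is 41 mm in x by 47 mm in y and 34 mm deep (its rim, with a 3 mm lead-in, lies 34 mm above this point), in a block 66 x 74 mm.
- nest: Test nest: a loose, heavy (2.2 kg) steel base plate 136 (x) x 104 (y) x 12 mm with the pocket block (rim 46 mm above the board) and behind it, at x = +58 mm, a small lamp box, its lens 56 mm above the board. Origin: on the underside, below the pocket's centre, z up. A switch goes into the pocket upright with its arm on the nest's -x side (switch x along nest x; the half turn fits too). Slides if struck.
- tray: Loose grey open tray, 78 (x) x 250 (y) x 50 mm, 0.8 kg, walls 4 mm, floor 4 mm thick, two dividers across making three bays side by side along y, each about 70 mm in x by 78 mm in y. Origin: centre of the underside, z up.
- bay_0 (a point): Centre of the floor of one tray bay (tray frame x = 0, y = -82 mm, 4 mm above the underside); axes as the tray's.
- bay_1 (a point): Centre of the floor of one tray bay (tray frame x = 0, y = 0 mm, 4 mm above the underside); axes as the tray's.
- bay_2 (a point): Centre of the floor of one tray bay (tray frame x = 0, y = 82 mm, 4 mm above the underside); axes as the tray's.
- switch_a: Latching roller-lever limit switch (may be absent), 0.42 kg: body 38 (x) x 44 (y) x 95 (z) mm. Grip it from above by its side faces (42 mm apart in y near the top), 5 to 30 mm under the top. Origin: centre of the underside; z up, x to its back; the arm is in front of the -x face. Hangs on the rack with its origin 12 mm above the board; stands by itself on its flat underside.
- switch_a_eye (a point): Centre of the 13 mm square eye in the flat tongue (30 mm wide, 4 mm thick) on this switch's back, at x = +38, z = 79 mm (tongue's underside) in the switch's frame. It hangs by it over a rack hook's upturned end, 7 mm thick, rising 22 mm above this point: lift it straight up at least 27 mm to free it, then away.
- switch_a_arm (a joint): Roller arm's angle, rad: 0 = at rest, leaning to the switch's -y side; 0.6 = upright; 1.2 = tripped and latched, leaning to +y. Level shaft along x at z = 70 mm. Over-centre spring: resists with about 4 N at the roller until upright, then snaps by itself to the other stop and stays. With the arm upright the roller's top is 22 mm above the body's top.
- switch_a_roller (a point): Centre of this switch's roller (turns freely), 19 mm across, 10 mm thick, 38 mm from the shaft, at x = -36 mm of the switch; with the arm at rest at y = -21 mm, 101 mm above the switch's underside. Axes turn with the arm.
- switch_b: Latching roller-lever limit switch (may be absent), 0.42 kg: body 38 (x) x 44 (y) x 95 (z) mm. Grip it from above by its side faces (42 mm apart in y near the top), 5 to 30 mm under the top. Origin: centre of the underside; z up, x to its back; the arm is in front of the -x face. Hangs on the rack with its origin 12 mm above the board; stands by itself on its flat underside.
- switch_b_eye (a point): Centre of the 13 mm square eye in the flat tongue (30 mm wide, 4 mm thick) on this switch's back, at x = +38, z = 79 mm (tongue's underside) in the switch's frame. It hangs by it over a rack hook's upturned end, 7 mm thick, rising 22 mm above this point: lift it straight up at least 27 mm to free it, then away.
- switch_b_arm (a joint): Roller arm's angle, rad: 0 = at rest, leaning to the switch's -y side; 0.6 = upright; 1.2 = tripped and latched, leaning to +y. Level shaft along x at z = 70 mm. Over-centre spring: resists with about 4 N at the roller until upright, then snaps by itself to the other stop and stays. With the arm upright the roller's top is 22 mm above the body's top.
- switch_b_roller (a point): Centre of this switch's roller (turns freely), 19 mm across, 10 mm thick, 38 mm from the shaft, at x = -36 mm of the switch; with the arm at rest at y = -21 mm, 101 mm above the switch's underside. Axes turn with the arm.
- switch_c: Latching roller-lever limit switch (may be absent), 0.42 kg: body 38 (x) x 44 (y) x 95 (z) mm. Grip it from above by its side faces (42 mm apart in y near the top), 5 to 30 mm under the top. Origin: centre of the underside; z up, x to its back; the arm is in front of the -x face. Hangs on the rack with its origin 12 mm above the board; stands by itself on its flat underside.
- switch_c_eye (a point): Centre of the 13 mm square eye in the flat tongue (30 mm wide, 4 mm thick) on this switch's back, at x = +38, z = 79 mm (tongue's underside) in the switch's frame. It hangs by it over a rack hook's upturned end, 7 mm thick, rising 22 mm above this point: lift it straight up at least 27 mm to free it, then away.
- switch_c_arm (a joint): Roller arm's angle, rad: 0 = at rest, leaning to the switch's -y side; 0.6 = upright; 1.2 = tripped and latched, leaning to +y. Level shaft along x at z = 70 mm. Over-centre spring: resists with about 4 N at the roller until upright, then snaps by itself to the other stop and stays. With the arm upright the roller's top is 22 mm above the body's top.
- switch_c_roller (a point): Centre of this switch's roller (turns freely), 19 mm across, 10 mm thick, 38 mm from the shaft, at x = -36 mm of the switch; with the arm at rest at y = -21 mm, 101 mm above the switch's underside. Axes turn with the arm.
Not all that is in view belongs to the job. What is shaped like the switch_a but red is not meant.

How it is judged:
By the outcome, as a careful person would: the job done as asked, in the order asked, and still so for the second after the job is handed in, with the robot touching nothing.
Of switch_a, switch_b, switch_c only 2 to 3 are there at a start; the rules pass over those that are not, and their reading is None.
At some moment in a run one of nest, tray may be knocked a few centimetres aside while the robot is not near it.
It also fails if it takes over 210 s, if anything falls off the work surface, if the arm or the gripper's body presses on something with over 40 N, if the wrist force passes 120 N, or if a joint passes its speed limit or range.

## Robot

A 7-joint arm with a two-finger parallel gripper is mounted at the origin on a cart in front of the work surface, level with it; the furniture and walls round the work are solid. World frame = base frame: x ahead of the robot, y to its left, z up, the work surface at z = 0. Lengths are in m, angles in degrees, forces in N, time in s.
With the tool pointing down it reaches from about 0.425 to 0.8 m from the base axis. Payload 8.3 kg.
Tool frame: the origin (TCP) lies at the very end of the fingers, on their centre line; the grasp point (between the pads) lies 19 mm behind it; z points along the fingers, y is the direction in which the jaws open and shut (so a half turn about z gives the same grasp; the last joint's range is limited). The gripper opens to 85 mm and grips with 20 to 120 N. Pads are 22 mm wide; open, the fingers measure 114 mm over their backs; the gripper's body (76 mm by 85 mm) begins 54 mm behind the grasp point. The pads swing forward as they close: fully open they stand 13 mm farther back than shut.
Start: joints at [64.635, 21.967, 0.94, 78.501, -0.361, 79.538, -2.664], TCP at [0.232, -0.58, 0.231] pointing down, gripper open.
Joint ranges: [-169.22, 169.22], [-14.56, 117.87], [-87.37, 89.26], [10.42, 133.3], [-82.24, 262.24], [0.94, 117.77], [-172.7, 172.7]. Speed limits (degrees/s): [136.94, 136.94, 172.46, 172.46, 180, 180, 180].

## Interface

Orientations are given as [roll, pitch, yaw] about the fixed x, y, z axes, in that order (R = Rz(yaw) Ry(pitch) Rx(roll)).
In Python, from workcell import * gives the robot as it stands. The module is installed in compiled form; this text tells all that it offers. Calls block until the motion is done:
- move_to(position, orientation): joint-space move of the TCP to a pose.
- move_straight(position, rot=None, feed=0.15, force_limit=None): straight line of the TCP; rot=None keeps the orientation; feed is the mean speed in m/s. With force_limit (N) it stops when the force on the tool has changed by that much, and returns True; else False.
- movej(angles): joint-space move.
- move_gripper(opening, newtons=None): opening from 0.0 (shut) to 1.0 (fully open); newtons is the grip in N (None keeps the last); returns when the fingers have stopped.
- dwell(seconds).
- inverse_kinematics(position, orientation): joint angles nearest the present ones, or None.
- camera(name): name is "scene" or "side" or "wrist"; returns the picture (384x512x3 uint8, red, green, blue); there is no depth.
- camera_model(name): a dict with "K" (3x3 intrinsics, pixels), "view" (4x4, takes a point from world to camera coordinates). Camera axes: x right, y down, z forward; pixel columns grow to the right and rows downward; lengths in m; the calibration is good to about 2 mm. A picture is of the moment at which its call begins: read the wrist's pose just before it. camera_model takes no time and is no camera call; for the wrist camera it gives the pose at the moment of the call.
A pose or a line that the arm cannot do raises Unreachable and nothing moves.
- close_job(): hands the job in, once; it reports no verdict.
Readings, each from a call of its own:
- get_time(): time.
- get_qpos(): joint angles.
- get_joint_velocities(): joint speeds.
- get_joint_efforts(): joint torques, N m.
- get_tool_pos(): TCP position.
- get_ee_rot(): TCP orientation.
- get_contact_force(): force on the tool from outside, world axes, zero at the start.
- get_wrist_torque(): the same for the moment, N m.
- get_opening(): opening from 0.0 (shut) to 1.0 (fully open).
Only numpy, scipy, OpenCV 4.12 (cv2) and the standard library are available. Lean on these libraries where they do the work, as an engineer would, in place of code of your own. Each camera call takes 0.05 s, during which the arm holds its last target.

## Working session

There is one attempt and no reset: what is moved stays moved. The work goes in short steps, each a Python script; the robot and the scene stay as the last script left them, time stands still between calls to the robot, and variables do not carry over. Pictures are saved under pics/ and viewed, and the job is handed in when it is done.

```bash
mkdir -p pics; ls
python3 - <<'E'
from workcell import *
import cv2,numpy as np
for n in ["scene","side","wrist"]:
    im=camera(n); cv2.imwrite(f"pics/{n}0.png",im[:,:,::-1]); m=camera_model(n); print(n,np.round(m["K"],1).tolist(),np.round(m["view"],3).tolist())
print(get_time(),get_tool_pos(),get_ee_rot(),get_opening())
E
```

```text
pics
scene [[362.3, 0.0, 253.5], [0.0, 362.3, 193.8], [0.0, 0.0, 1.0]] [[-0.617, -0.787, 0.009, 0.375], [-0.513, 0.394, -0.763, 0.401], [0.597, -0.475, -0.647, 0.931], [0.0, 0.0, 0.0, 1.0]]
side [[454.2, 0.0, 244.0], [0.0, 454.2, 186.2], [0.0, 0.0, 1.0]] [[-0.692, -0.721, 0.004, 0.437], [-0.528, 0.503, -0.684, 0.396], [0.491, -0.475, -0.73, 1.374], [0.0, 0.0, 0.0, 1.0]]
wrist [[320.9, 0.0, 257.1], [0.0, 320.9, 188.7], [0.0, 0.0, 1.0]] [[0.372, -0.928, -0.002, -0.623], [-0.888, -0.356, 0.289, -0.04], [-0.269, -0.105, -0.957, 0.381], [0.0, 0.0, 0.0, 1.0]]
0.15 [ 0.23160692 -0.58008849  0.23051601] [-1.79912415e+02 -2.25602915e-03  2.17614496e+01] 1.0011486986757332
```

View pics/scene0.png

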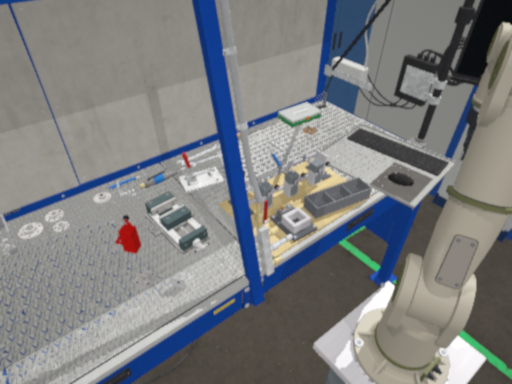

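View pics/side0.png

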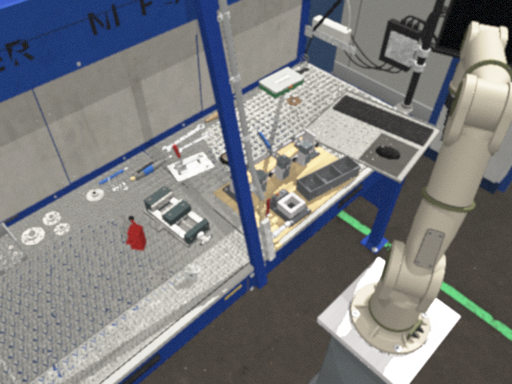

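View pics/wrist0.png

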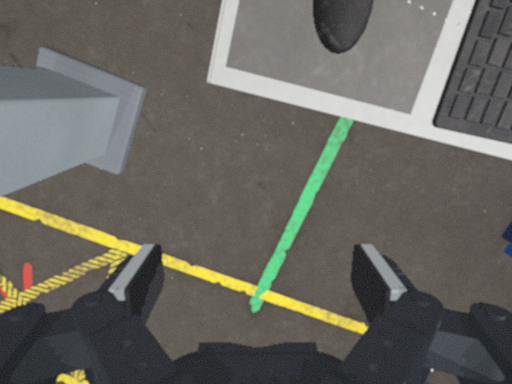

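The board with rack, nest and tray is in scene at about (300,200). The red look-alike is at (128,235). A blue post and a thin tube stand in front of the board.

```bash
cat > h.py <<'E'
from workcell import *
import cv2,numpy as np
np.set_printoptions(precision=4,suppress=True)
def cam(n,name):
    m=camera_model(n); im=camera(n); cv2.imwrite(f"pics/{name}.png",im[:,:,::-1]); np.savez(f"pics/{name}.npz",K=m["K"],V=m["view"],im=im); return im,m
def load(name):
    d=np.load(f"pics/{name}.npz"); return d["im"],d["K"],d["V"]
def ray(K,V,uv):
    R=V[:3,:3];c=-R.T@V[:3,3]; d=R.T@np.linalg.inv(K)@np.array([uv[0],uv[1],1.]); return c,d
def atz(K,V,uv,z):
    c,d=ray(K,V,uv); return c+d*(z-c[2])/d[2]
def proj(K,V,P):
    P=np.atleast_2d(P); q=(V[:3,:3]@P.T).T+V[:3,3]; q=(K@q.T).T; return q[:,:2]/q[:,2:]
def crop(name,out,x0,y0,x1,y1,s,pts=None):
    im,K,V=load(name); c=cv2.resize(im[y0:y1,x0:x1],None,fx=s,fy=s,interpolation=cv2.INTER_CUBIC)[:,:,::-1].copy()
    if pts is not None:
        for p,col in pts:
            uv=(proj(K,V,p)+.5-np.array([x0,y0]))*s
            for a in uv: cv2.circle(c,tuple(int(v) for v in a),2,col,-1)
    cv2.imwrite(f"pics/{out}.png",c)
E
python3 - <<'E'
from h import *
for n in ["scene","side"]: cam(n,n+"1")
crop("scene1","sc1",215,140,385,250,4.5)
crop("side1","sd1",210,130,370,250,4.8)
for n,l in [("scene1",[(304,210),(370,183),(295,222),(250,270),(440,170),(128,250)]),("side1",[(290,205),(355,170)])]:
    im,K,V=load(n)
    print(n,-V[:3,:3].T@V[:3,3])
    for p in l: print(p,atz(K,V,p,0.03))
E
```

```text
scene1 [-0.1189  0.5791  0.9052]
(304, 210) [ 0.5096 -0.1506  0.03  ]
(370, 183) [ 0.4643 -0.4626  0.03  ]
(295, 222) [ 0.4848 -0.0838  0.03  ]
(250, 270) [0.4178 0.1626 0.03  ]
(440, 170) [ 0.344  -0.7593  0.03  ]
(128, 250) [0.7141 0.4187 0.03  ]
side1 [-0.1633  0.7691  1.2717]
(290, 205) [ 0.4905 -0.0956  0.03  ]
(355, 170) [ 0.4371 -0.4112  0.03  ]
```

View pics/sc1.png

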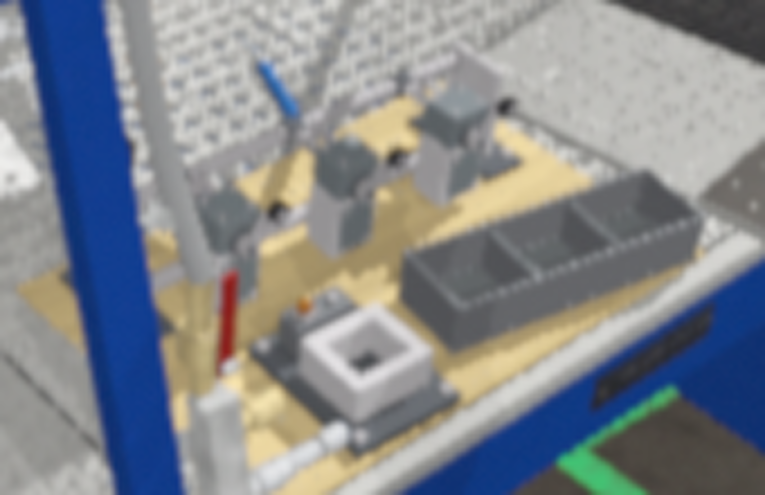

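View pics/sd1.png

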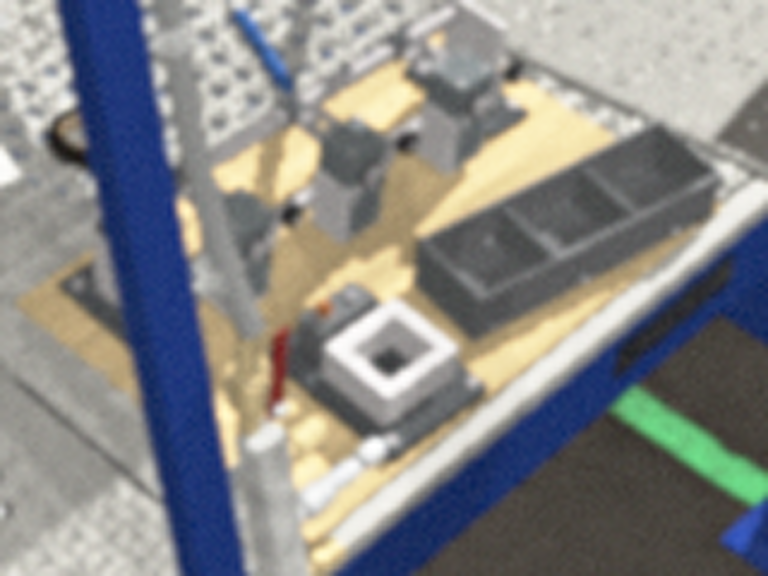

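Run:
```python
from h import *
print(inverse_kinematics([0.45,-0.25,0.42],[180,0,0]),inverse_kinematics([0.45,-0.25,0.42],[180,0,90]),inverse_kinematics([0.45,-0.25,0.42],[180,0,-90]),inverse_kinematics([0.45,-0.25,0.42],[180,0,180]))
move_to([0.42,-0.33,0.42],[180,0,0])
cam("wrist","w1"); print(get_time(),get_tool_pos(),get_qpos())
K,V=load("w1")[1:]; print(V, -V[:3,:3].T@V[:3,3])
crop("w1","w1x",0,0,512,384,1.5)
```

```text
[ 34.9189   7.8793 -11.021   72.7027   1.5228  99.5583 -65.7476] [ 43.9672   8.5891 -21.8214  72.2929   3.2287  99.71    22.913 ] [  29.15      7.5645   -4.2481   72.9676    0.5665   99.488  -154.9678] [ 50.0653   9.257  -29.2904  72.0254   4.5816  99.8533 111.88  ]
1.6667 [ 0.4192 -0.3311  0.4191] [ 39.0587  10.1864  -5.1595  70.067    0.9459  99.8734 -55.9652]
[[-0.0003 -1.     -0.0008 -0.3298]
 [-0.9568  0.0001  0.2906  0.3067]
 [-0.2906  0.0009 -0.9568  0.682 ]
 [ 0.      0.      0.      1.    ]] [ 0.4916 -0.3304  0.5632]
```

View pics/w1x.png

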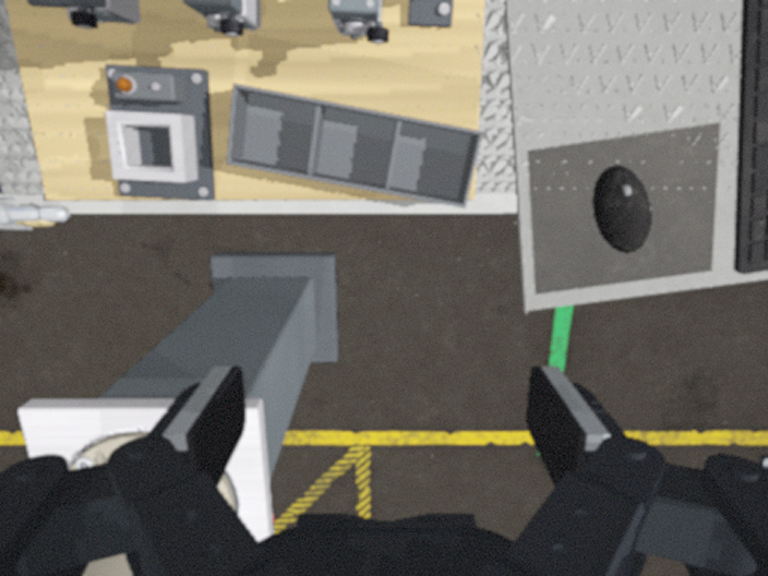

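Run:
```python
from h import *
im,K1,V1=load("scene1"); im,K2,V2=load("side1")
def tri(a,b):
    c1,d1=ray(K1,V1,a); c2,d2=ray(K2,V2,b)
    A=np.stack([d1,-d2],1); s=np.linalg.lstsq(A,c2-c1,rcond=None)[0]; p,q=c1+d1*s[0],c2+d2*s[1]; return (p+q)/2,np.linalg.norm(p-q)
cr=lambda p:(215+p[0]/4.5,140+p[1]/4.5); cd=lambda p:(210+p[0]/4.8,130+p[1]/4.8)
for n,a,b in [("blue top",(262,65),(240,15)),("blue bot",(295,115),(288,85)),("red top",(230,275),(280,335)),("red bot",(225,368),(272,412)),("knob",(335,435),(378,447)),("white block top",(215,395),(262,435)),("pole bottom",(205,275),(250,330)),("rackend",(470,50),(460,10))]:
    print(n,*tri(cr(a),cd(b)))
print(tri((225,0),(218,0)))
print(tri((330,65),(333,30)))
move_to([0.55,-0.2,0.42],[180,0,0])
cam("wrist","w2"); print(get_time(),get_tool_pos(),get_qpos())
crop("w2","w2x",0,0,512,384,1.5)
cam("scene","scene2");crop("scene2","scene2x",0,0,512,384,1.5)
```

```text
blue top [ 0.8563 -0.307   0.0179] 0.0063101376916993536
blue bot [ 0.7307 -0.2353  0.0617] 0.0056154697903430615
red top [0.4178 0.1087 0.2769] 0.0024147750313285297
red bot [0.4252 0.103  0.1917] 0.002606152946591043
knob [0.4118 0.0088 0.0832] 0.008882482825562314
white block top [0.4305 0.1057 0.1655] 0.003149896905744011
pole bottom [0.4478 0.1028 0.2525] 0.0019382281396777819
rackend [ 0.6554 -0.3619  0.117 ] 0.0032805766918111165
(array([ 0.8609, -0.0963,  0.6534]), np.float64(0.02128507990554399))
(array([ 0.7906, -0.5713,  0.3917]), np.float64(0.0875240947271056))
2.4833 [ 0.5495 -0.2016  0.4197] [ 25.3401  17.443  -12.1165  61.2083   3.7291 101.7244 -75.6075]
```

View pics/w2x.png

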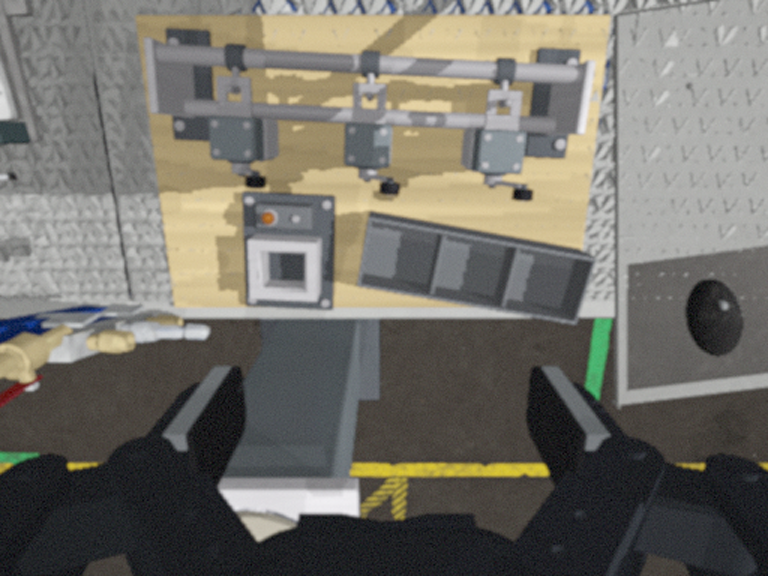

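View pics/scene2x.png

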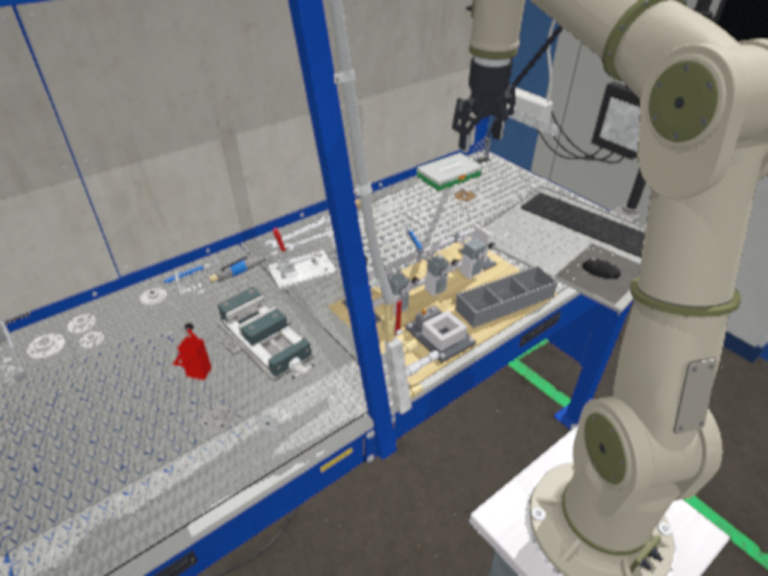

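The picture shows three grey switches hanging at w2x (233,140), (368,145) and (500,150), each with its black roller on the robot side. The nest is at (285,265) and the tray at (475,265). The only look-alike is the red one at scene (128,235), far off the board. I'll take these three and check them in close crops.

Run:
```python
from h import *
crop("w2","w2a",95,15,355,135,3)
crop("w2","w2b",150,120,410,220,3)
```

```text
(no output)
```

View pics/w2a.png

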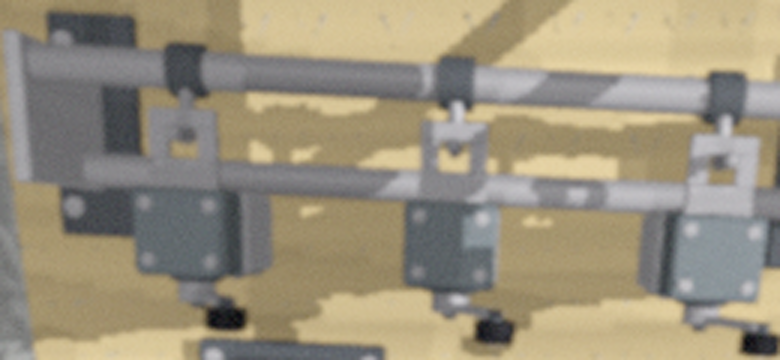

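View pics/w2b.png

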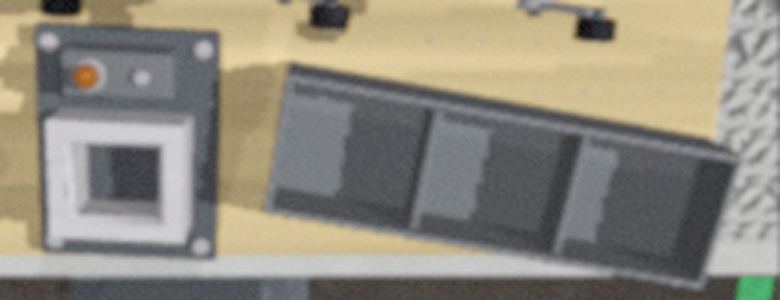

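Run:
```python
from h import *
im,K1,V1=load("scene1"); im,K2,V2=load("side1")
P=np.array([[0.448,0.103,z] for z in (.05,.15,.25,.4,.6,.8,.9)])
print(proj(K1,V1,P)); print(proj(K2,V2,P))
from scipy.optimize import least_squares
im,K,V=load("w2")
def fit(cr,off,model,z,x0):
    uv=np.array(cr)/3.-1/3+np.array(off)
    m=np.array(model)
    def f(p):
        c,s=np.cos(p[2]),np.sin(p[2]); R=np.array([[c,-s],[s,c]])
        P=np.c_[m[:,:2]@R.T+p[:2],m[:,2]+z]
        return (proj(K,V,P)-uv).ravel()
    r=least_squares(f,x0); return r.x[:2],np.degrees(r.x[2]),np.round(r.fun,1)
# image TL=(+x,+y)
def rect(a,b,h=0): return [(a,b,h),(a,-b,h),(-a,-b,h),(-a,b,h)]
oA=(95,15); oB=(150,120)
sw=rect(.019,.021)
for n,c in [("L",[(138,190),(230,190),(226,278),(140,272)]),("M",[(406,203),(494,207),(489,290),(405,284)]),("R",[(672,213),(766,217),(757,301),(676,297)])]:
    print(n,fit(c,oA,sw,.116,[.6,-.2,0]))
print("nest",fit([(47,115),(192,115),(188,243),(45,238)],oB,rect(.033,.037),.055,[.5,-.13,0]))
print("nestbase",fit([(37,27),(219,33),(216,258),(42,250)],oB,[(.068,.052,0),(.068,-.052,0),(-.068,-.052,0),(-.068,.052,0)],.021,[.5,-.13,0]))
print("tray",fit([(290,65),(737,150),(700,288),(266,212)],oB,rect(.039,.125),.059,[.5,-.3,-.1]))
```

```text
[[ 259.3288  250.1389]
 [ 259.9791  227.3601]
 [ 260.7145  201.5991]
 [ 262.0178  155.9454]
 [ 264.2721   76.9827]
 [ 267.4486  -34.2868]
 [ 269.5797 -108.9385]]
[[259.7323 239.3681]
 [260.6612 220.448 ]
 [261.6896 199.5009]
 [263.4568 163.5053]
 [266.3567 104.4376]
 [270.1375  27.429 ]
 [272.4938 -20.5674]]
L (array([ 0.6206, -0.0648]), np.float64(-3.511484495205875), array([-1.2, -1.7,  0.1,  0.4,  1.8,  0.7, -0.6,  0.7]))
M (array([ 0.6149, -0.1827]), np.float64(-3.003803365222409), array([-1.1, -1.2,  1.3, -0.8,  1.4,  0.9, -1.5,  1.3]))
R (array([ 0.6102, -0.3033]), np.float64(-0.49146766389792973), array([ 0.5, -0.1,  0.8, -1.1,  1.2,  0.2, -2.6,  1.2]))
nest (array([ 0.484 , -0.0884]), np.float64(-2.761633902416952), array([ 0.4,  0.3, -1.9,  2.5, -0.9, -1.4,  2.4, -1.8]))
nestbase (array([ 0.494 , -0.0882]), np.float64(-2.813770395501944), array([-1. , -1.4,  0.6, -0.3,  0.2,  1. ,  0.2,  1. ]))
tray (array([ 0.4838, -0.2969]), np.float64(-10.496760262444486), array([-1.2,  1.1,  2.3,  1. ,  0.4, -0.7, -1.4, -1.3]))
```

Run:
```python
from h import *
im,K1,V1=load("scene1"); im,K2,V2=load("side1")
def plane(K,V,a,b):
    c,d1=ray(K,V,a);c,d2=ray(K,V,b); n=np.cross(d1,d2); n/=np.linalg.norm(n); return n,n@c
def line(a,b,c,d):
    n1,k1=plane(K1,V1,a,b); n2,k2=plane(K2,V2,c,d)
    for z in (0.2,.3,.4,.5,.6,.8,1.0):
        print(z,np.linalg.solve(np.array([n1[:2],n2[:2]]),[k1-n1[2]*z,k2-n2[2]*z]))
print("pole");line((225,10),(260,201),(222,10),(262,199))
print("blue");line((205,10),(258,295),(208,10),(262,280))
crop("scene1","sc2",190,0,300,150,4); crop("side1","sd2",190,0,300,150,4)
```

```text
pole
0.2 [0.4044 0.1229]
0.3 [0.4299 0.1255]
0.4 [0.4554 0.128 ]
0.5 [0.4809 0.1306]
0.6 [0.5065 0.1332]
0.8 [0.5575 0.1383]
1.0 [0.6086 0.1434]
blue
0.2 [0.406 0.182]
0.3 [0.425  0.1854]
0.4 [0.444  0.1889]
0.5 [0.4629 0.1923]
0.6 [0.4819 0.1958]
0.8 [0.5198 0.2027]
1.0 [0.5577 0.2096]
```

View pics/sd2.png

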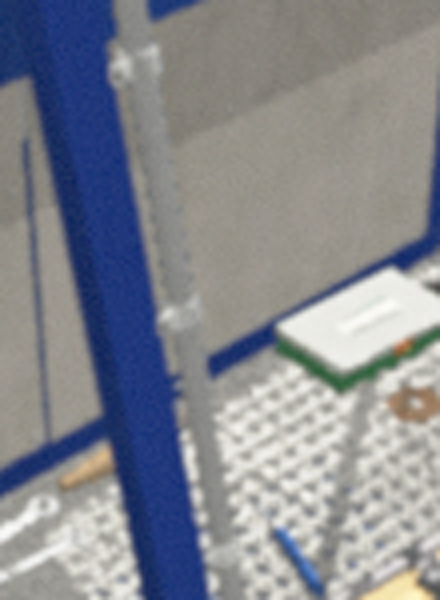

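View pics/sc2.png

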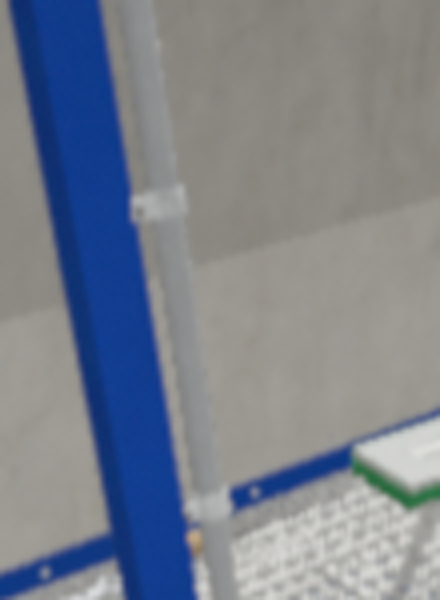

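```bash
python3 - <<'E'
from h import *
for n,x,y in [("L",.62,-.065),("M",.615,-.183),("R",.61,-.303),("N",.49,-.09)]:
    move_to([x,y,0.27],[180,0,-2.7])
    dwell(.15)
    cam("wrist","c"+n); print(n,get_time(),get_tool_pos(),get_qpos(),get_ee_rot())
    crop("c"+n,"c"+n+"x",60,0,460,300,1.9)
E
cd pics; python3 -c "
import cv2,numpy as np
print(cv2.imread('cLx.png').shape)"
```

```text
L 3.5917 [ 0.6204 -0.067   0.2717] [ 14.4012  21.8861 -15.8053  74.1358   5.908   84.6033 -93.7145] [179.9542  -0.1586  -2.8566]
M 4.3333 [ 0.6154 -0.1814  0.2703] [ 22.4661  24.0854 -13.0851  71.0683   5.2797  85.3923 -82.4962] [-179.9658   -0.0351   -2.5595]
R 5.0833 [ 0.6107 -0.301   0.2703] [ 29.8301  29.2155 -10.3221  63.5028   4.9766  87.6684 -71.9339] [-179.9632   -0.0317   -2.5305]
N 6.25 [ 0.4905 -0.0912  0.2697] [ 22.0569   6.2088 -16.5203  93.4425   1.7717  80.6332 -87.4655] [-179.9845    0.025    -2.8045]
(570, 760, 3)
```

View pics/cLx.png

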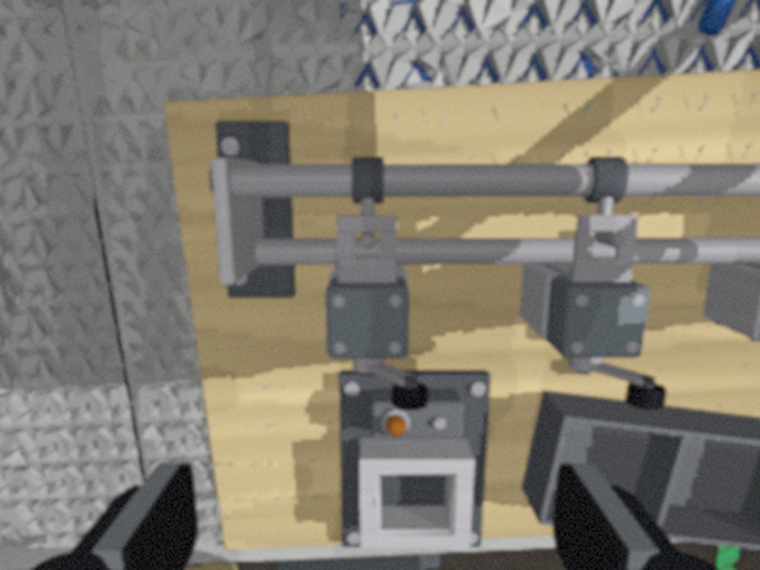

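View pics/cMx.png

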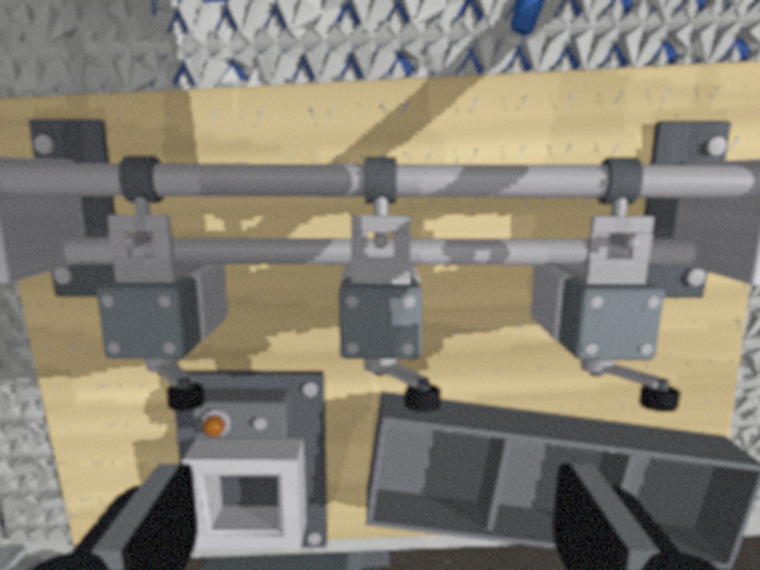

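View pics/cRx.png

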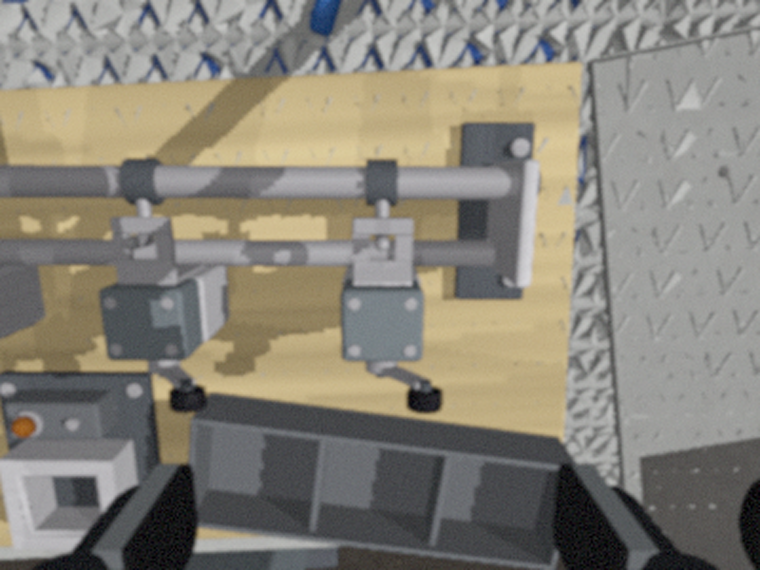

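View pics/cNx.png

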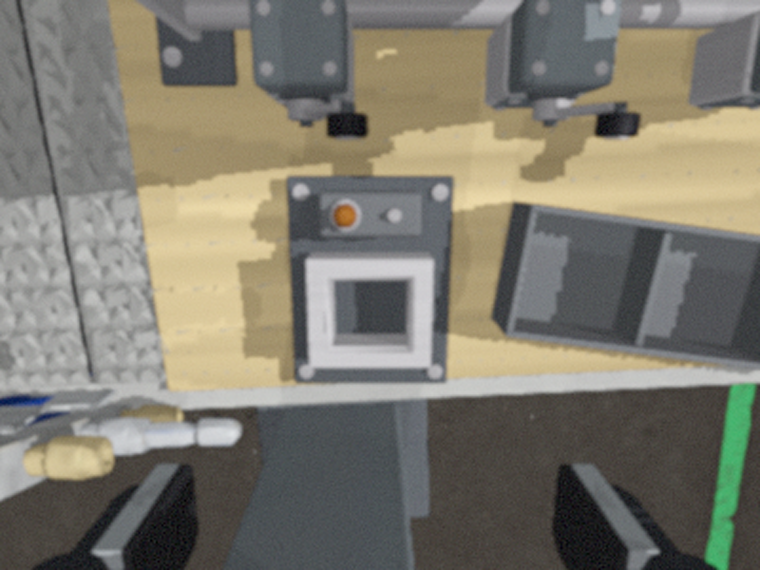

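```bash
cat >> h.py <<'E'
from scipy.optimize import least_squares
def fit(name,cr,off,s,model,z,x0):
    im,K,V=load(name)
    uv=(np.array(cr)+.5)/s-.5+np.array(off); m=np.array(model)
    def f(p):
        c,si=np.cos(p[2]),np.sin(p[2]); R=np.array([[c,-si],[si,c]])
        return (proj(K,V,np.c_[m[:,:2]@R.T+p[:2],m[:,2]+z])-uv).ravel()
    r=least_squares(f,x0,loss='soft_l1'); return r.x[:2],np.degrees(r.x[2]),np.round(f(r.x),1)
def rect(a,b,h=0): return [(a,b,h),(a,-b,h),(-a,-b,h),(-a,b,h)]
E
python3 - <<'E'
from h import *
o=(60,0)
for n,c in [("L",[(328,281),(407,280),(407,356),(329,356)]),("M",[(341,281),(421,281),(421,356),(341,357)]),("R",[(344,284),(422,284),(422,359),(344,359)])]:
    print(n,fit("c"+n,c,o,1.9,rect(.019,.021),.116,[.6,-.2,0]))
print("nest",fit("cN",[(305,257),(434,255),(432,369),(308,369)],o,1.9,rect(.033,.037),.055,[.5,-.13,0]))
print("pocket",fit("cN",[(335,281),(410,279),(407,344),(336,346)],o,1.9,rect(.0205,.0235),.05,[.5,-.13,0]))
print("nestbase",fit("cN",[(288,178),(452,177),(446,381),(295,382)],o,1.9,[(.078,.052,0),(.078,-.052,0),(-.058,-.052,0),(-.058,.052,0)],.021,[.5,-.13,0]))
print("tray",fit("cM",[(388,395),(755,465),(725,566),(369,524)],o,1.9,rect(.039,.125),.059,[.5,-.3,-.1]))
E
```

```text
L (array([ 0.6235, -0.0634]), np.float64(-2.491099969230198), array([-1.6,  0.4,  1.5,  0.6,  1. , -0.6, -1. , -0.4]))
M (array([ 0.6179, -0.1839]), np.float64(-2.214414957735402), array([-1.5,  0.5,  1.3,  0.3,  0.6, -0.2, -0.6, -0.6]))
R (array([ 0.6119, -0.3043]), np.float64(-2.4333946217532847), array([-1.8,  0.3,  2. ,  0.3,  1.1, -0.3, -1.1, -0.3]))
nest (array([ 0.4829, -0.0872]), np.float64(-2.4547279666532056), array([ 0.6,  0.8, -0.8,  1.5, -0.9, -1.9,  1.2, -1.6]))
pocket (array([ 0.4819, -0.0886]), np.float64(-1.761893920996094), array([-1.3, -0.4,  0.4, -0. ,  2. ,  0.4, -0.5,  0.1]))
nestbase (array([ 0.4839, -0.0872]), np.float64(-2.6327367635937446), array([-1.4, -1. ,  1. , -0.7,  0.5,  1.6, -0.3,  1.2]))
tray (array([ 0.4886, -0.298 ]), np.float64(-13.186257229629739), array([-0.8,  1.1,  7.2, -0.1,  0.7,  0.7, -2.7, -9.1]))
```

```bash
cat >> h.py <<'E'
def settle(p,rot,feed=0.08,fl=None,n=2):
    p=np.array(p,float); cmd=p.copy(); hit=False
    for i in range(n):
        hit=move_straight(cmd.tolist(),rot,feed,fl)
        dwell(.15)
        e=p-np.array(get_tool_pos())
        if hit or np.linalg.norm(e)<.0007: break
        cmd=cmd+e
    return hit,p-np.array(get_tool_pos())
def pick(sx,sy,yaw):
    rot=[180,0,yaw]
    move_to([sx,sy,.27],rot); move_gripper(.85,40)
    print(settle([sx,sy,.16],rot,.15))
    print(settle([sx,sy,.083],rot,.08,15),get_ee_rot())
    f=np.array(get_contact_force()); move_gripper(0,40); dwell(.2); print("grip",get_opening(),get_tool_pos(),np.array(get_contact_force())-f,get_time())
E
python3 - <<'E'
from h import *
pick(.6235,-.0634,-2.7)
cam("scene","g1"); crop("g1","g1x",215,100,385,250,4.5)
E
```

```text
(False, array([0.0007, 0.    , 0.0013]))
(False, array([ 0.0004, -0.0001,  0.0007])) [-179.9995   -0.0001   -2.699 ]
grip 0.48226461397411 [ 0.6231 -0.0635  0.0824] [ 0.2102 -0.354   0.8304] 10.7917
```

View pics/g1x.png

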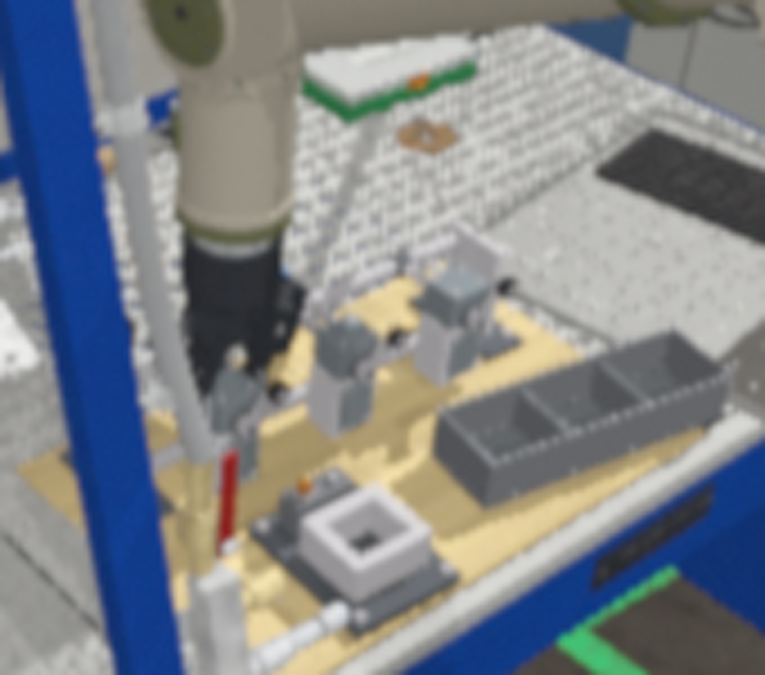

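Run:
```python
from h import *
rot=[180,0,-2.7]
x,y,z=get_tool_pos(); f=np.array(get_contact_force())
print(settle([x,y,z+.045],rot,.06,25,n=1),np.array(get_contact_force())-f)
print(settle([x,y,.26],rot,.15,n=1),np.array(get_contact_force())-f,get_opening())
print(settle([.40,-.17,.33],rot,.2,n=1))
cam("wrist","n1"); crop("n1","n1x",0,0,512,384,1.5); cam("scene","g2"); crop("g2","g2x",215,60,385,250,4); print(get_time())
```

```text
(False, array([0.0003, 0.    , 0.0006])) [ 2.6127  0.7103 -5.2048]
(False, array([0.0005, 0.    , 0.0013])) [ 1.3113 -0.0874 -6.1591] 0.48508356997714785
(False, array([-0.0005, -0.0005,  0.0005]))
14.7583
```

View pics/n1x.png

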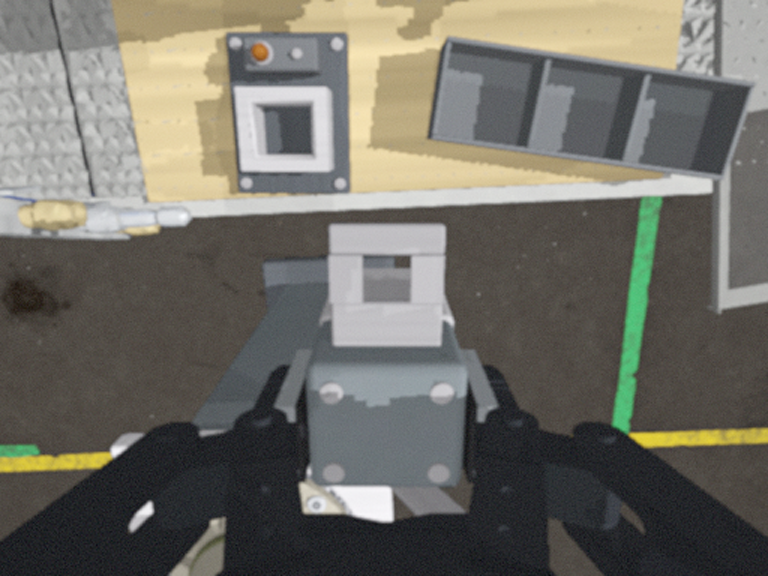

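View pics/g2x.png

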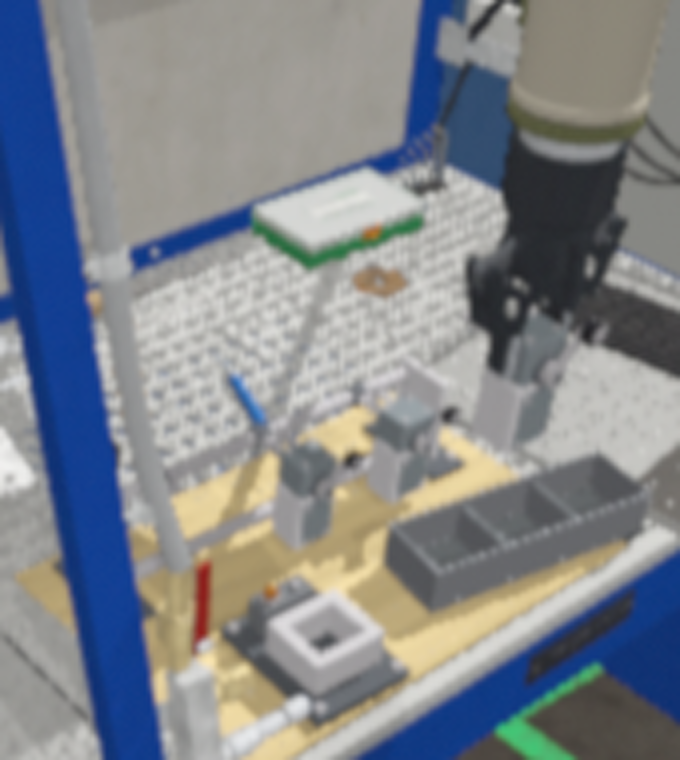

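Run:
```python
from h import *
o=(0,0)
print("nest",fit("n1",[(235,87),(330,86),(333,172),(239,172)],o,1.5,rect(.033,.037),.055,[.5,-.13,0]))
print("nestbase",fit("n1",[(227,33),(347,33),(350,192),(237,192)],o,1.5,[(.078,.052,0),(.078,-.052,0),(-.058,-.052,0),(-.058,.052,0)],.021,[.5,-.13,0]))
print("tray",fit("n1",[(448,38),(753,86),(722,178),(430,138)],o,1.5,rect(.039,.125),.059,[.5,-.3,-.1]))
print("sw",fit("n1",[(310,364),(467,364),(463,486),(308,486)],o,1.5,rect(.019,.021),.3295+.0336,[.4,-.17,0]),get_tool_pos())
```

```text
nest (array([ 0.482 , -0.0883]), np.float64(-2.5141594788529433), array([ 1. ,  0.3, -1.4,  0.9, -1.5, -0.7,  3. , -0.7]))
nestbase (array([ 0.4841, -0.0871]), np.float64(-3.1677654879402994), array([-1.2, -1.4,  0.6, -0.4, -0.2,  1.6,  0.6,  0.8]))
tray (array([ 0.4843, -0.3382]), np.float64(-10.651434866420493), array([-0.8, -1.2,  1.3, -0.8, -0.2,  3.4,  0.1,  1.1]))
sw (array([ 0.3993, -0.1688]), np.float64(-2.791131335614286), array([-4.6, -1.1,  1.7, -0.7, -0.7,  1.6,  0.9,  1.2])) [ 0.4003 -0.1696  0.3296]
```

```bash
cat >> h.py <<'E'
def insert(nx,ny,yaw,zg):
    rot=[180,0,yaw]
    move_straight([nx,ny,.26],rot,.2)
    print(settle([nx,ny,.125],rot,.12))
    f=np.array(get_contact_force())
    h,e=settle([nx,ny,zg+.001],rot,.04,12,n=1); print("ins",h,e,get_tool_pos(),np.array(get_contact_force())-f,get_time())
    return h
E
python3 - <<'E'
from h import *
print(insert(.483,-.0878,-2.7,.0824))
cam("scene","g3"); crop("g3","g3x",215,100,385,250,4.5)
E
```

```text
(False, array([ 0.0005, -0.0001,  0.0007]))
ins False [-0.0002  0.     -0.0002] [ 0.4832 -0.0878  0.0836] [-0.5387 -0.8058 -0.8599] 18.7417
False
```

View pics/g3x.png

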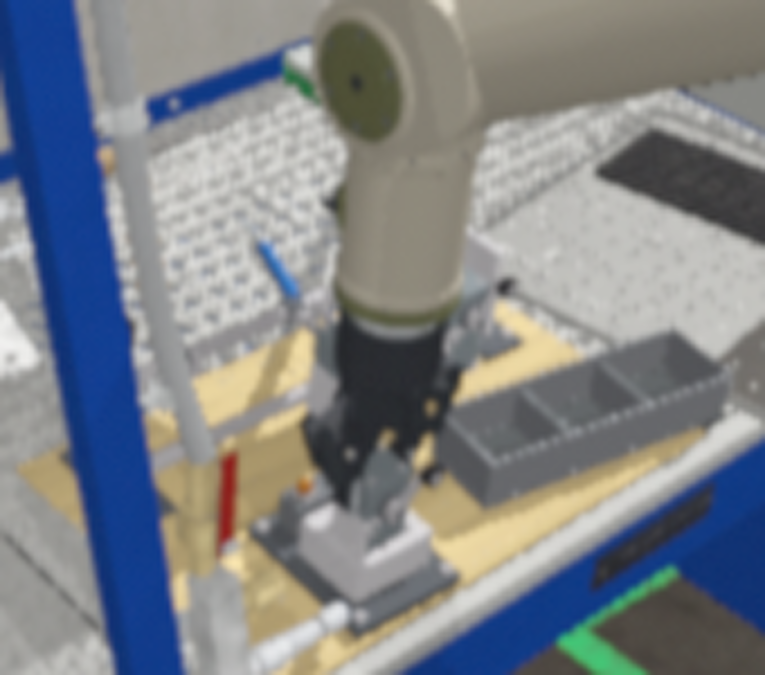

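Run:
```python
from h import *
rot=[180,0,-2.7]
print(move_straight([.483,-.0878,.0795],rot,.02,6),get_tool_pos())
move_gripper(.7); dwell(.2); 
print(settle([.483,-.0878,.25],rot,.15,n=1)); cam("wrist","n2"); crop("n2","n2x",60,0,460,300,1.9); print(get_time())
```

```text
True [ 0.4844 -0.088   0.0828]
(False, array([ 0.0004, -0.0001,  0.0009]))
20.9917
```

View pics/n2x.png

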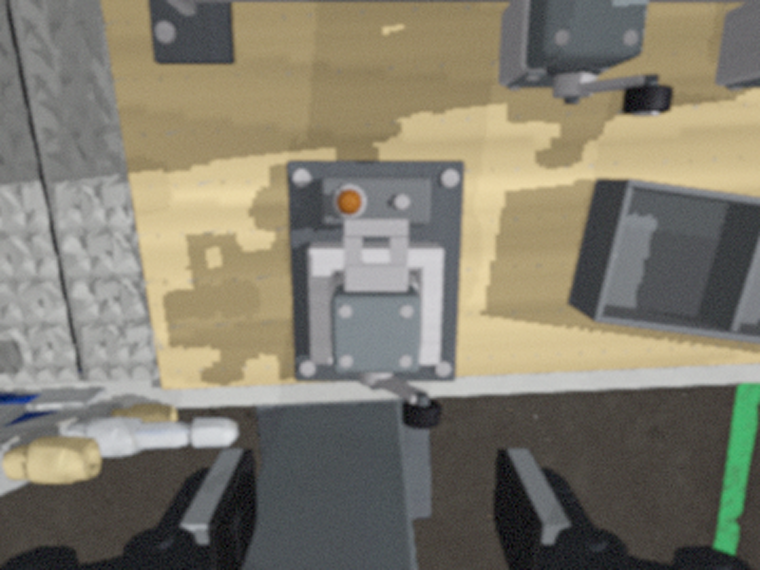

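```bash
cat >> h.py <<'E'
def sw2w(s,yaw,p):
    t=np.radians(yaw); c,si=np.cos(t),np.sin(t)
    return [s[0]+c*p[0]-si*p[1], s[1]+si*p[0]+c*p[1]]
def trip(s,yaw,yend=-.010,z=.115):
    rot=[180,0,yaw]
    move_gripper(0.0,40)
    a=sw2w(s,yaw,(-.039,-.075)); b=sw2w(s,yaw,(-.039,yend))
    move_straight([*a,.25],rot,.2); settle([*a,z],rot,.15)
    f0=np.array(get_contact_force())
    for y in np.arange(-.055,yend+1e-6,.005):
        b=sw2w(s,yaw,(-.039,y)); h=move_straight([*b,z],rot,.04,15)
        print(round(y,3),h,np.array(get_contact_force())-f0)
        if h: break
    move_straight([*sw2w(s,yaw,(-.039,-.045)),z],rot,.1)
    move_straight([*sw2w(s,yaw,(-.039,-.045)),.25],rot,.2)
    print(get_time())
E
python3 - <<'E'
from h import *
trip([.4835,-.0878],-2.7)
cam("wrist","t1"); crop("t1","t1x",60,0,460,300,1.9)
cam("scene","t1s"); crop("t1s","t1sx",215,100,385,250,4.5)
E
```

```text
-0.055 False [0.4463 0.6893 0.6857]
-0.05 False [0.3086 0.6836 0.179 ]
-0.045 False [-0.3205  0.393   0.4366]
-0.04 False [-0.5096 -0.7384 -0.575 ]
-0.035 False [ 0.7381 -3.8811  1.3524]
-0.03 False [ 0.7962 -2.9557  0.2596]
-0.025 False [ 0.8678 -0.8936  0.4464]
-0.02 False [-0.2201 -0.9897  0.3009]
-0.015 False [0.0514 0.0955 0.8023]
-0.01 False [0.4157 0.9201 0.1289]
28.2083
```

View pics/t1x.png

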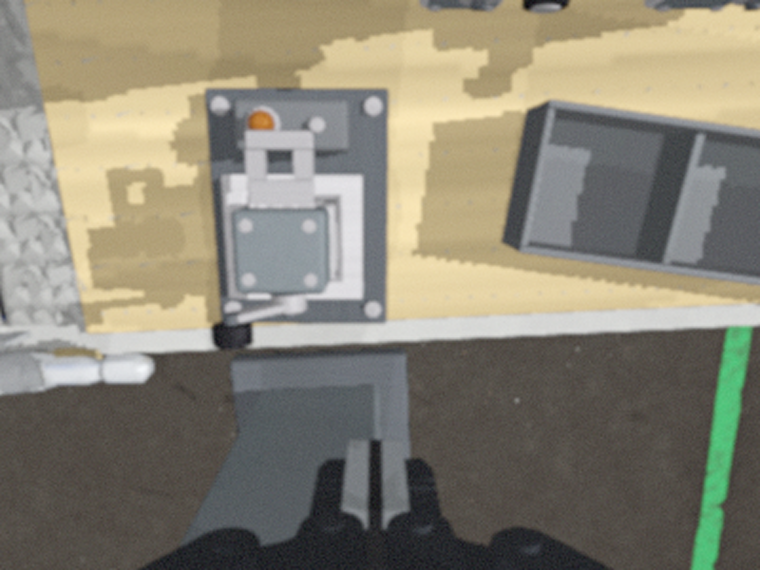

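View pics/t1sx.png

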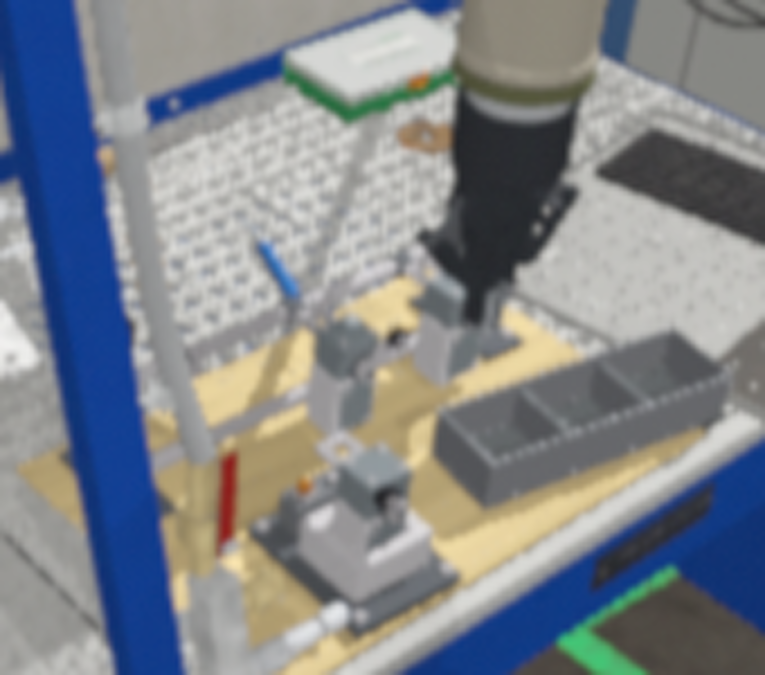

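Run:
```python
from h import *
print(fit("t1",[(234,208),(327,208),(327,293),(236,294)],(60,0),1.9,rect(.019,.021),.116,[.48,-.09,0]))
print("base",fit("t1",[(207,90),(386,89),(385,321),(218,325)],(60,0),1.9,[(.078,.052,0),(.078,-.052,0),(-.058,-.052,0),(-.058,.052,0)],.021,[.5,-.13,0]))
rot=[180,0,-2.7]; s=[.4835,-.0878]
move_gripper(.7,40)
move_straight([*s,.25],rot,.2); print(settle([*s,.15],rot,.15)); print(settle([*s,.083],rot,.08,12))
f=np.array(get_contact_force()); move_gripper(0,40); dwell(.2); print(get_opening(),get_tool_pos(),np.array(get_contact_force())-f)
x,y,z=get_tool_pos()
print(settle([x,y,.14],rot,.06,30,n=1),np.array(get_contact_force())-f)
move_straight([x,y,.27],rot,.15)
move_straight([.40,-.22,.33],rot,.2); dwell(.15)
cam("wrist","p1"); crop("p1","p1x",0,0,512,384,1.5); print(get_tool_pos(),z,get_time())
```

```text
(array([ 0.4824, -0.0892]), np.float64(-3.181995606355116), array([-1.2, -0.2, -0. ,  0.4,  0.6,  0.4,  0.3, -0.6]))
base (array([ 0.4837, -0.0861]), np.float64(-2.661002230218731), array([-2.9, -0.6,  0.3,  0. ,  0.1,  1.9,  0.7, -0.3]))
(False, array([ 0.0007, -0.0002,  0.0011]))
(False, array([ 0.0004, -0.0001,  0.0005]))
0.4859315174842487 [ 0.4832 -0.0879  0.0826] [ 0.0875 -0.29    2.1069]
(False, array([ 0.0003, -0.    ,  0.0004])) [ 1.2013  0.2016 -4.7858]
[ 0.4004 -0.219   0.3295] 0.08257188863736685 36.2
```

View pics/p1x.png

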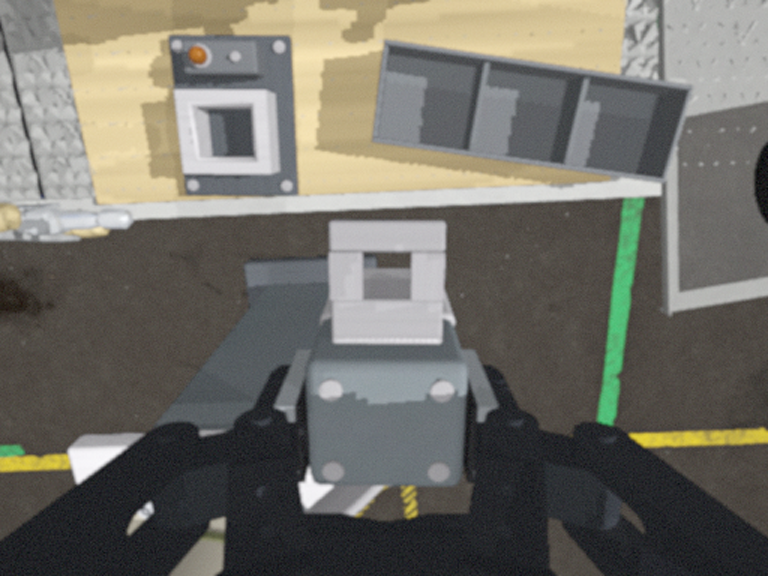

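```bash
cat >> h.py <<'E'
def place(t,ty,bay,zrel,ztop=.33):
    # zrel: tool z minus switch underside
    b=sw2w(t,ty,(0,bay)); rot=[180,0,ty]; print("bay",b)
    move_straight([*b,.30],rot,.2)
    print(settle([*b,.16],rot,.15))
    f=np.array(get_contact_force())
    h,e=settle([*b,zrel+.013+.003],rot,.06,12,n=1); print(h,e,np.array(get_contact_force())-f)
    if not h: print(move_straight([*b,zrel+.013-.004],rot,.02,5),get_tool_pos())
    dwell(.2); move_gripper(.68,40); dwell(.2)
    x,y,z=get_tool_pos(); move_straight([x,y,z+.1],rot,.1); move_straight([x,y,.30],rot,.2); print(get_time())
E
python3 - <<'E'
from h import *
r=fit("p1",[(387,41),(690,88),(662,181),(374,141)],(0,0),1.5,rect(.039,.125),.059,[.5,-.3,-.1]); print(r)
i,K,V=load("p1")
t,yw=r[0],r[1]
def box(a,b,z): return [[*sw2w(t,yw,p),z] for p in [(a,b),(a,-b),(-a,-b),(-a,b)]]
P=[(np.array([[*sw2w(t,yw,(0,v)),.013] for v in (-.082,0,.082)]),(0,0,255)),(np.array(box(.039,.125,.059)),(0,255,0))]
crop("p1","p1o",230,10,480,130,3,P)
E
```

```text
(array([ 0.4846, -0.339 ]), np.float64(-10.602057230272802), array([-1.5, -1.3,  2.6, -0.3,  1.4,  3. , -1.7,  0.8]))
```

View pics/p1o.png

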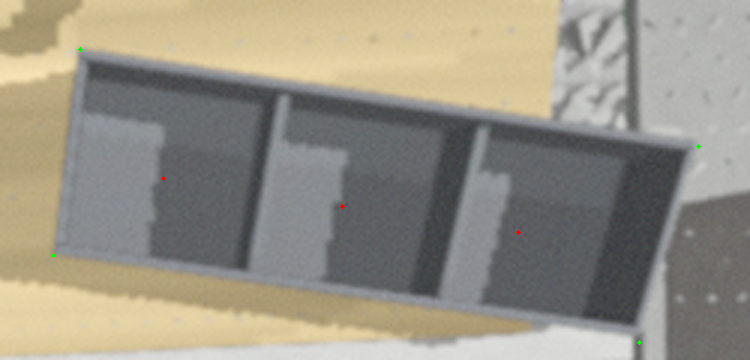

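```bash
python3 - <<'E'
from h import *
i,K,V=load("p1")
for p,z in [((230+558/3,10+20/3),.009),((230+550/3,10+115/3),.009),((230+540/3,10+330/3),.009),((440,122),.009),((443,126),.0),((230,130),.009),((425,127),0.0),((445,110),0.0)]: print(p,atz(K,V,p,z))
i,K,V=load("w2")
for p in [(408,10),(405,90),(395,205),(409,100)]: print(p,atz(K,V,p,.009))
E
python3 - <<'E'
from h import *
crop("w2","w2c",230,90,430,220,3.8)
E
```

```text
(416.0, 16.666666666666668) [ 0.5564 -0.4314  0.009 ]
(413.33333333333337, 48.333333333333336) [ 0.5184 -0.4317  0.009 ]
(410.0, 120.0) [ 0.4242 -0.4361  0.009 ]
(440, 122) [ 0.4196 -0.4789  0.009 ]
(443, 126) [ 0.4126 -0.489   0.    ]
(230, 130) [ 0.4214 -0.1798  0.009 ]
(425, 127) [ 0.4123 -0.463   0.    ]
(445, 110) [ 0.4353 -0.489   0.    ]
(408, 10) [ 0.7422 -0.433   0.009 ]
(405, 90) [ 0.6242 -0.4442  0.009 ]
(395, 205) [ 0.4226 -0.4529  0.009 ]
(409, 100) [ 0.6082 -0.453   0.009 ]
```

View pics/w2c.png

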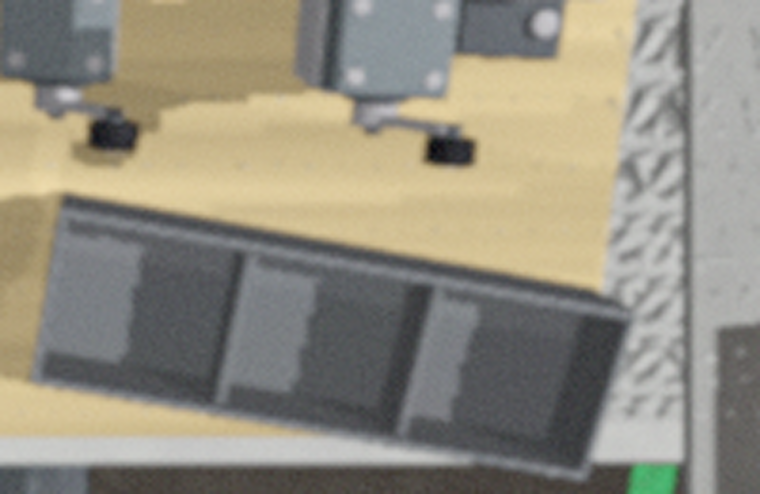

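Run:
```python
from h import *
place([.4846,-.339],-10.6,.082,.0826-.021)
cam("scene","q1"); crop("q1","q1x",215,100,385,250,4.5)
cam("wrist","q1w"); crop("q1w","q1wx",0,0,512,384,1.5)
```

```text
bay [np.float64(0.49968401075024305), np.float64(-0.25839930136973654)]
(False, array([ 0.0006, -0.0002,  0.0011]))
False [-0.0002  0.0001 -0.0004] [-1.0408  0.0288 -0.0541]
True [ 0.5001 -0.2588  0.0745]
43.125
```

View pics/q1wx.png

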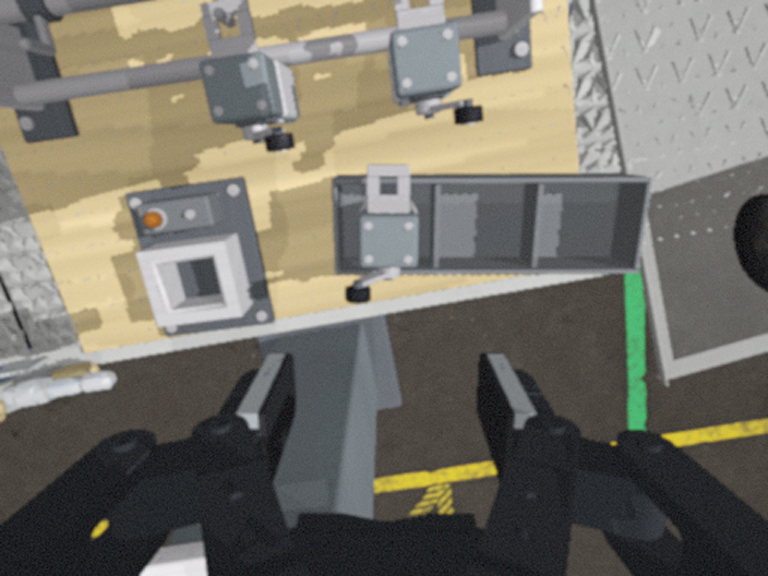

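View pics/q1x.png

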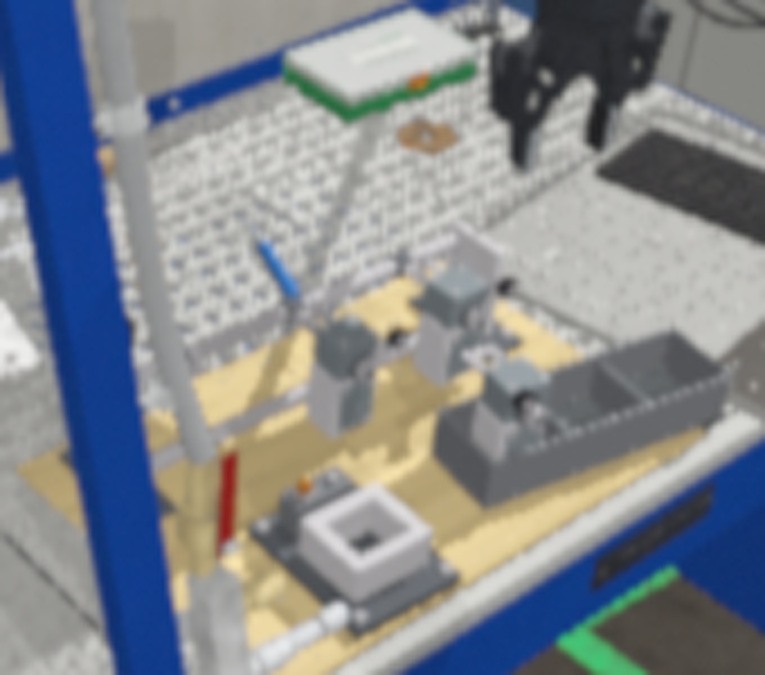

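The first switch stands in the left bay with its arm over, at wrist (358,293). Next is the middle one.

```bash
cat >> h.py <<'E'
def pickcarry(sx,sy,tag):
    rot=[180,0,-2.7]
    pick(sx,sy,-2.7)
    x,y,z=get_tool_pos(); f=np.array(get_contact_force())
    print(settle([x,y,z+.045],rot,.06,25,n=1),np.array(get_contact_force())-f)
    move_straight([x,y,.26],rot,.15); print("held",get_opening())
    settle([.40,-.17,.33],rot,.2,n=1)
    cam("wrist",tag); crop(tag,tag+"x",0,0,512,384,1.5)
    a=load("n1")[0].astype(int); b=load(tag)[0].astype(int)
    print("nest diff",np.abs(a-b)[15:135,140:245].mean(), "z",z,get_time())
E
python3 - <<'E'
from h import *
pickcarry(.6179,-.1839,"n3")
E
```

```text
(False, array([ 0.0007, -0.0001,  0.0014]))
(False, array([ 0.0004, -0.0001,  0.0007])) [179.9972  -0.0008  -2.7005]
grip 0.4858922991935616 [ 0.6174 -0.1839  0.0823] [-0.6346 -0.7453  1.9465] 47.7917
(False, array([ 0.0004, -0.0001,  0.0006])) [ 1.1196  0.9316 -7.1014]
held 0.4884146669750161
nest diff 5.805476190476191 z 0.08230231119237741 51.3667
```

View pics/n3x.png

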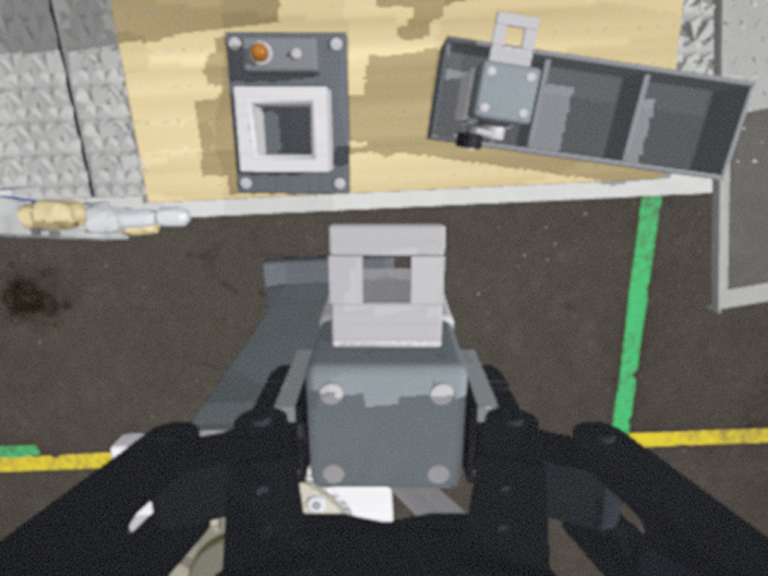

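The nest and tray are unchanged, with nest corners at (235,87)/(333,172) as before. I'll insert, trip and check.

```bash
cat >> h.py <<'E'
def ins_trip(tag):
    rot=[180,0,-2.7]; s=[.483,-.0878]
    if insert(*s,-2.7,.0824): print("STOP"); return
    print(move_straight([*s,.0795],rot,.02,6),get_tool_pos())
    if get_tool_pos()[2]>.086: print("STOP high"); return
    move_gripper(.7); dwell(.2); settle([*s,.25],rot,.15,n=1)
    cam("wrist",tag+"a"); crop(tag+"a",tag+"ax",60,0,460,300,1.9)
    trip([.4835,-.0878],-2.7)
    cam("wrist",tag); crop(tag,tag+"x",60,0,460,300,1.9)
def regrip(tag):
    rot=[180,0,-2.7]; s=[.4835,-.0878]
    move_gripper(.7,40)
    move_straight([*s,.25],rot,.2); settle([*s,.15],rot,.15); print(settle([*s,.083],rot,.08,12))
    f=np.array(get_contact_force()); move_gripper(0,40); dwell(.2); print(get_opening(),get_tool_pos(),np.array(get_contact_force())-f)
    x,y,z=get_tool_pos()
    print(settle([x,y,.14],rot,.06,30,n=1),np.array(get_contact_force())-f)
    move_straight([x,y,.27],rot,.15); print(get_opening())
    move_straight([.40,-.22,.33],rot,.2); dwell(.15)
    cam("wrist",tag); crop(tag,tag+"x",0,0,512,384,1.5); print(get_tool_pos(),z,get_time())
    a=load("p1")[0].astype(int); b=load(tag)[0].astype(int)
    print("tray right diff",np.abs(a-b)[35:120,330:460].mean())
E
python3 - <<'E'
from h import *
ins_trip("t2")
E
```

```text
(False, array([ 0.0005, -0.0001,  0.0007]))
ins False [-0.0001  0.     -0.0002] [ 0.4831 -0.0878  0.0836] [-0.4596  0.6377  0.9797] 55.35
True [ 0.4846 -0.0881  0.0827]
-0.055 False [ 0.9125  0.1479 -0.186 ]
-0.05 False [ 1.4381  0.2264 -1.0165]
-0.045 False [ 0.6665  0.1076 -0.6599]
-0.04 False [-0.1892 -1.4126 -0.3665]
-0.035 False [ 0.2416 -4.3424  0.7676]
-0.03 False [ 0.7375 -2.9049  0.2198]
-0.025 False [ 1.4948 -1.8116  0.7759]
-0.02 False [ 0.5074 -0.9876  0.6941]
-0.015 False [-0.2437 -0.4926 -0.6036]
-0.01 False [ 0.1298 -0.0033  0.0129]
64.7667
```

View pics/t2x.png

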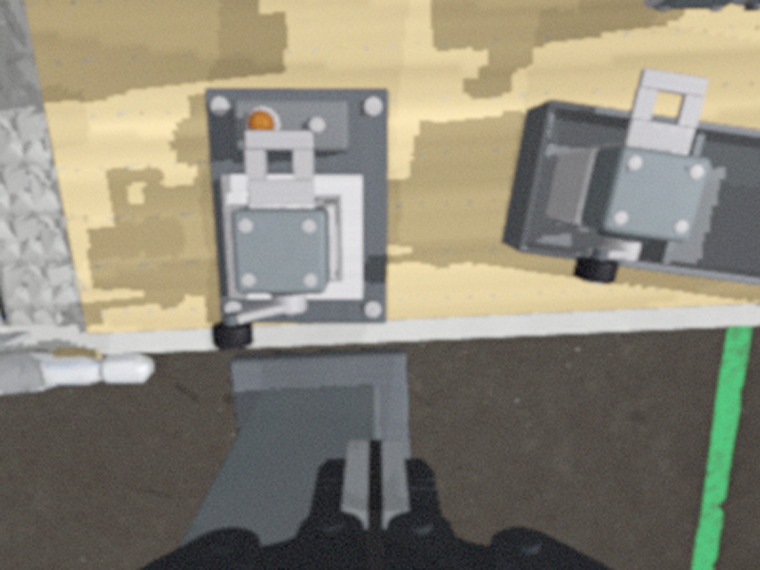

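View pics/t2ax.png

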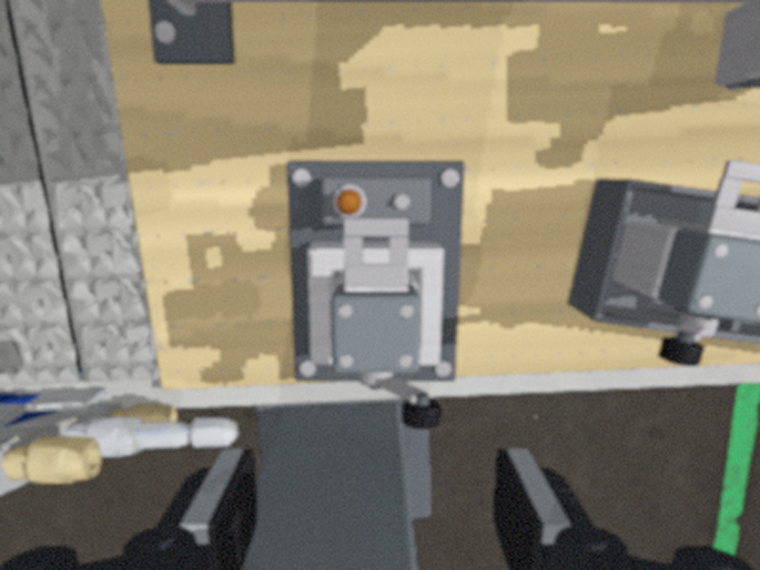

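The second switch is seated and tripped; its roller went from (421,413) to (232,335).

Run:
```python
from h import *
regrip("p2")
```

```text
(False, array([ 0.0005, -0.    ,  0.0006]))
0.4890530268017956 [ 0.4831 -0.0878  0.0825] [-0.2258  0.5339  2.6894]
(False, array([ 0.0003, -0.0001,  0.0004])) [ 0.475   1.0509 -4.9375]
0.48760982461764124
[ 0.4004 -0.219   0.3295] 0.08250678399499584 72.7083
tray right diff 2.6422021116138765
```

View pics/p2x.png

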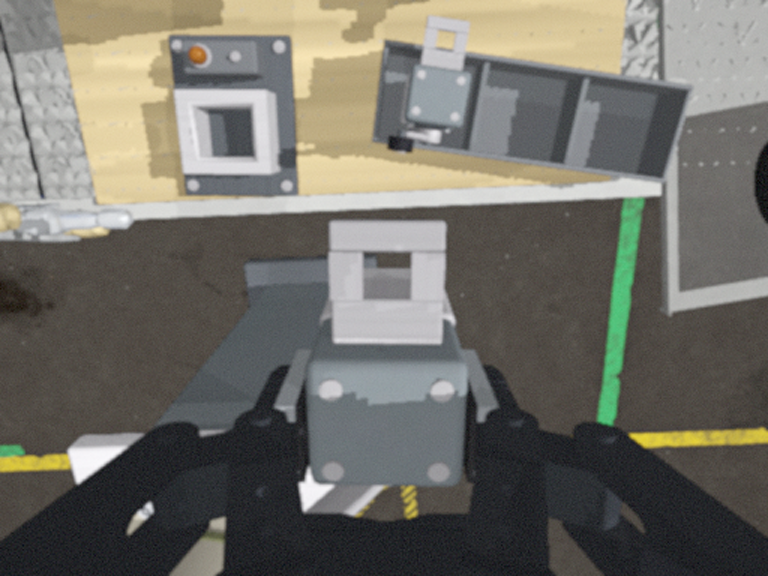

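Run:
```python
from h import *
place([.4846,-.339],-10.6,0.0,.0825-.021)
cam("wrist","q2w"); crop("q2w","q2wx",0,0,512,384,1.5)
```

```text
bay [np.float64(0.4846), np.float64(-0.339)]
(False, array([ 0.0006, -0.0004,  0.0012]))
False [-0.0002  0.0001 -0.0003] [ 1.0618 -0.8996  0.5758]
True [ 0.485  -0.3396  0.0744]
79.8167
```

View pics/q2wx.png

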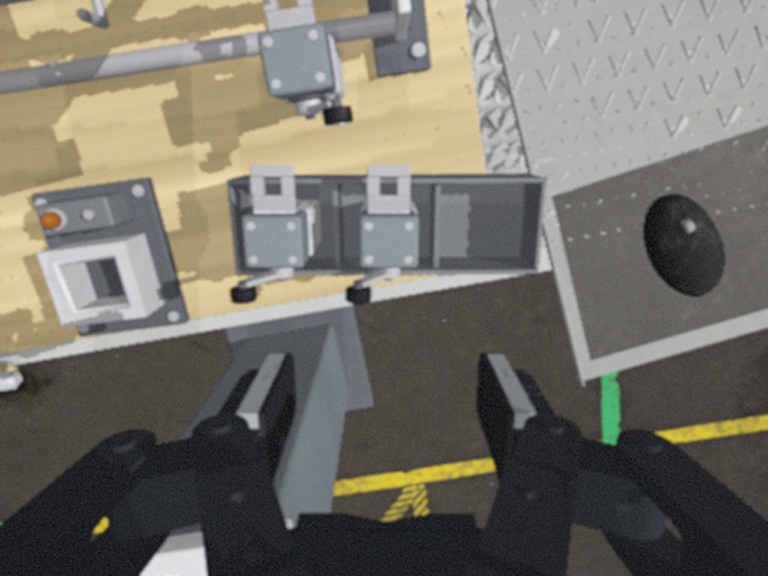

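Two stand in the tray with their arms over. Now the right-hand switch.

Run:
```python
from h import *
pickcarry(.6122,-.3043,"n4")
```

```text
(False, array([ 0.0007, -0.0003,  0.0015]))
(False, array([ 0.0004, -0.0002,  0.0007])) [179.9966  -0.0033  -2.6988]
grip 0.48563088641461877 [ 0.6118 -0.3043  0.0823] [-1.1735 -1.2336  0.9752] 84.4167
(False, array([ 0.0003, -0.0001,  0.0007])) [ 0.5234  0.9297 -5.248 ]
held 0.4889023850060111
nest diff 7.438968253968254 z 0.08231619328408321 88.15
```

View pics/n4x.png

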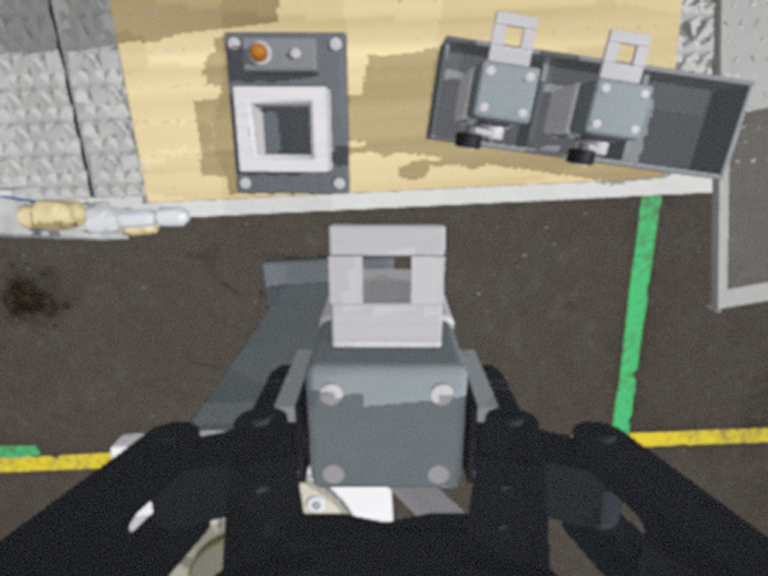

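The nest is still at the same pixels (235,87)/(333,172), so I'll go on.

Run:
```python
from h import *
ins_trip("t3")
```

```text
(False, array([ 0.0005, -0.0001,  0.0007]))
ins False [-0.0001  0.     -0.0002] [ 0.4831 -0.0878  0.0836] [-0.8243 -1.5899  0.4574] 92.1333
True [ 0.4845 -0.088   0.0827]
-0.055 False [0.6412 0.1537 0.0391]
-0.05 False [ 0.3104 -0.7587 -0.5354]
-0.045 False [0.2611 0.016  1.2928]
-0.04 False [-0.1382 -1.4731 -0.1343]
-0.035 False [ 1.578  -4.5133  1.031 ]
-0.03 False [ 0.6991 -3.9799  0.3997]
-0.025 False [ 1.1838 -2.7228  0.7913]
-0.02 False [ 0.9096 -1.1734  0.6366]
-0.015 False [ 0.6273 -0.0583  0.7068]
-0.01 False [ 0.2313  0.4221 -0.0464]
101.55
```

View pics/t3x.png

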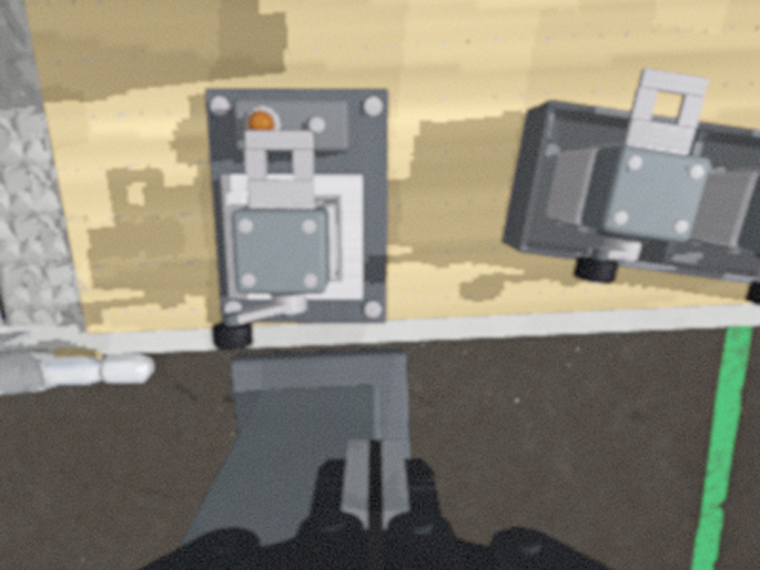

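Run:
```python
from h import *
regrip("p3")
```

```text
(False, array([ 0.0004, -0.0001,  0.0005]))
0.48439759664652626 [ 0.4832 -0.0879  0.0825] [-1.0619 -1.631   3.3403]
(False, array([ 0.0003, -0.0001,  0.0004])) [-0.0076 -0.0998 -4.7926]
0.4896457400106122
[ 0.4004 -0.219   0.3296] 0.08254517049440843 109.4917
tray right diff 18.080361990950227
```

View pics/p3x.png

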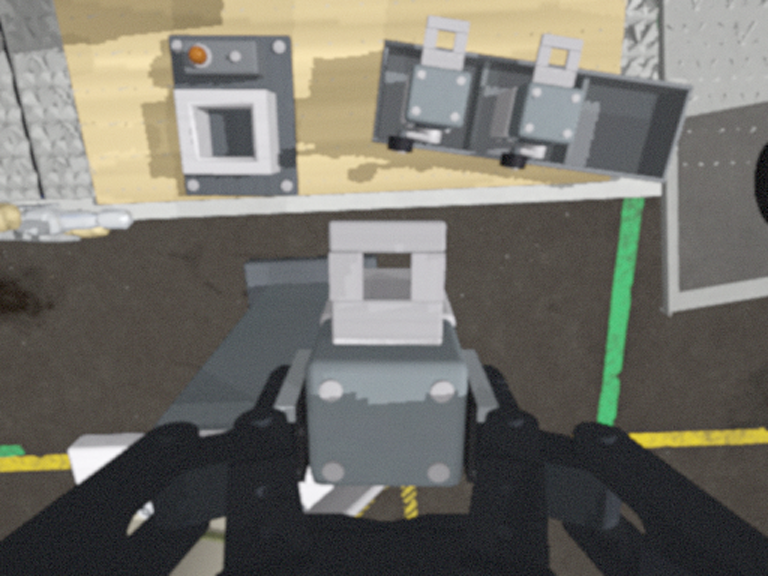

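The tray is unmoved, with corners at (387,41), (690,88) and (662,181). I'll place into the right bay.

Run:
```python
from h import *
place([.4846,-.339],-10.6,-.080,.0825-.021)
cam("wrist","q3w"); crop("q3w","q3wx",0,0,512,384,1.5)
dwell(1); cam("scene","q3"); crop("q3","q3x",215,100,385,250,4.5)
cam("side","q3d"); crop("q3d","q3dx",210,110,370,250,4.2)
```

```text
bay [np.float64(0.46988389195098235), np.float64(-0.4176348279319644)]
(False, array([ 0.0005, -0.0004,  0.0012]))
False [-0.0002  0.0002 -0.0004] [-0.4391 -0.5047  0.5497]
True [ 0.4702 -0.4184  0.0745]
116.9167
```

View pics/q3wx.png

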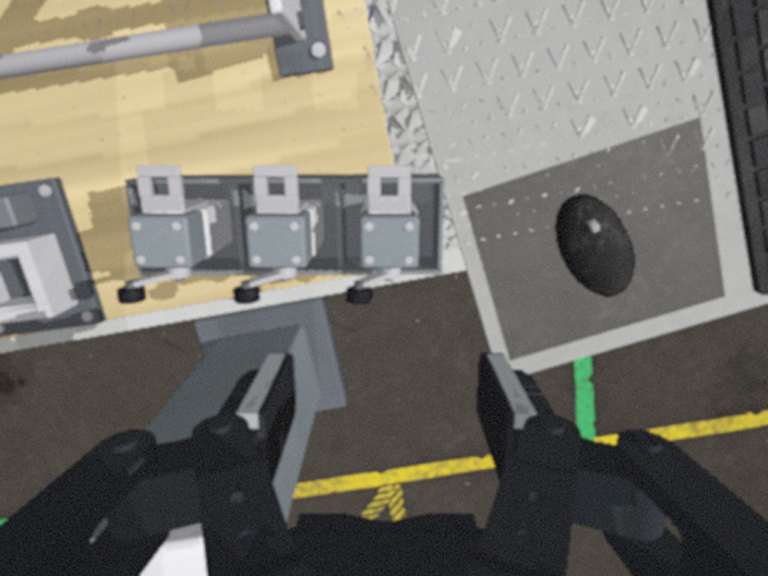

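View pics/q3x.png

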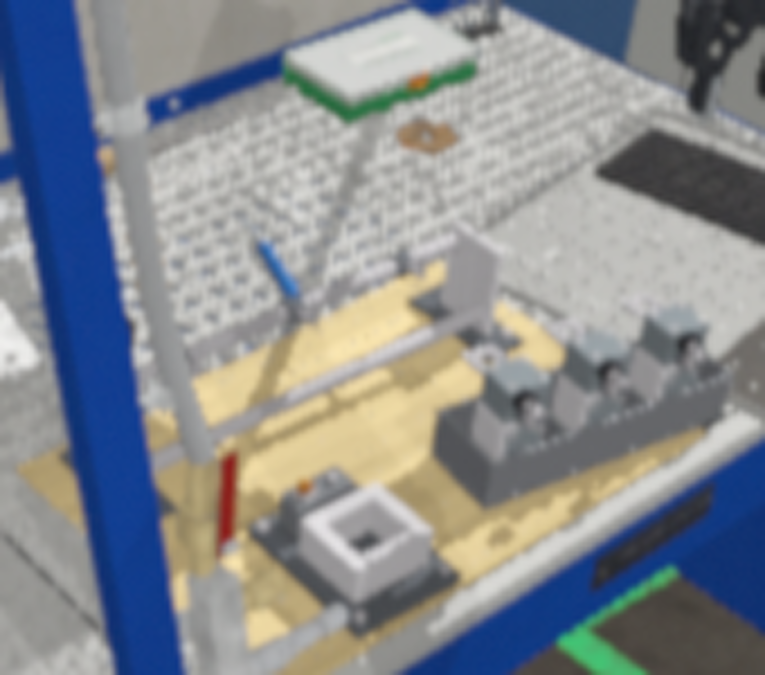

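View pics/q3dx.png

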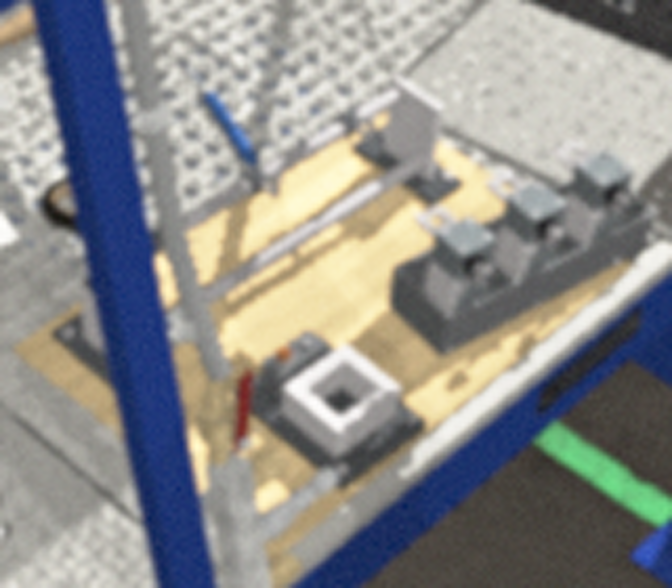

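All three switches stand upright in the bays with their arms over (rollers at wrist (131,293), (246,293), (360,293)). The rack and nest are empty, and the gripper is clear at z = 0.30.

Run:
```python
from workcell import *
print(get_tool_pos(),get_time()); close_job()
```

```text
[ 0.46899361 -0.41708297  0.30000432] 118.0667
the job is handed in; nothing more can be done
```

I tested all three grey switches and handed the job in at about 118 s of the 210 s allowed. Each was lifted off its hook, seated in the nest pocket and tripped there with the closed fingers. Each then went upright into its own tray bay with its arm still over; I left the red look-alike alone.

- **Tripping:** the push force peaked at about 4–5 N as each arm went over. A wrist picture afterwards showed each roller on the +y side.
- **Final pictures:** scene, side and wrist views show three upright switches in the three bays, all arms over. The rack and nest are empty, and the gripper is clear at z = 0.30 m.
- **Tray knocked:** the tray was found shifted about 4 cm before the first placing, so I measured it again and placed by the new pose. The end under the right bay now overhangs the plywood board by about 2 cm, but it stayed level with the switch in it. The nest did not move.
- **Disagreements:** an image-difference check flagged the tray before the last placing, because the second switch was now in the compared area. The tray corners matched the earlier picture. Fits of the nest position differed by 1–2 mm, and every insertion went in without a stop.

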